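Hold the third vial in the photometer's beam

ROBOT

A 6-joint arm with a two-finger parallel gripper is mounted at the origin on the work surface. World frame = base frame: x ahead of the robot, y to its left, z up, the work surface at z = 0. Lengths are in m, angles in degrees, forces in N, time in s.
With the tool pointing down it reaches from about 0.375 to 0.9 m from the base axis. Payload 3.1 kg.
Tool frame: the origin (TCP) lies on the centre line of the jaws, within the pads' length; the fingertips stand 11 mm ahead of it and the grasp point (between the pads) lies 8 mm behind it; z points along the fingers, y is the line along which they close (so a half turn about z gives the same grasp; the last joint's range is limited). The gripper opens to 87 mm and grips with 3 to 60 N. Pads are 19 mm wide; open, the fingers measure 117 mm over their backs; the gripper's body (75 mm by 190 mm) begins 51 mm behind the grasp point.
Start: joints at [54.173, 30.224, 82.088, -0, 67.689, -10.227], TCP at [0.27, 0.564, 0.234] pointing down, gripper open.
Joint ranges: [-176.69, 176.69], [-43.24, 126.21], [12.49, 139.97], [-82, 262], [0, 151.66], [-163.58, 163.58]. Speed limits (degrees/s): [159.86, 159.86, 180, 180, 180, 180].

INTERFACE

Orientations are given as a 3x3 rotation matrix whose columns are the frame's x, y, z axes.
In Python, from rig import * gives the robot as it stands.
- The arm moves only by the shell command python3 -m inch 'ROWS'. ROWS is JSON, a list of rows, each an object of numbers: "gripper": the opening in per cent of the stroke, from 0 (shut) to 100 (fully open); "dx", "dy", "dz": the shift along the tool's x, y, z in mm; "turn": the turn about the tool's z in rad. A call has 1 to 12 rows; each row is the pose to reach, as a shift and turn from the pose commanded when the call began, along the tool's axes at that moment; what a row does not reach only later rows make up. A row lasts 1/10 s, in which the tool goes at most 50 mm and 8.59 degrees, less where a joint would pass 70% of its speed; a pose out of reach is approached as far as the arm can. A call with a gripper value outside its range is refused whole. The fingers move at their own pace and stop on an object; the grip force is fixed at half the most. Time passes only in rows, so rows that repeat a pose let the fingers close. It gives the time, the measured TCP pose, the force and the opening at its end, in the units of the state.
- read_state(): the state, without advancing time (a new reading comes with each control period).
- capture(name): name is "scene" or "top"; returns the picture (480x640x3 uint8, red, green, blue); there is no depth.
- get_calibration(name): a dict with "camera_matrix" (3x3 intrinsics, pixels), "k1" (the pictures are not rectified: a ray, as slopes to the right and down, at radius r is drawn at 1 + k1 r^2 times it, then the intrinsics apply), "world_to_cam" (4x4, takes a point from world to camera coordinates). Camera axes: x right, y down, z forward; pixel columns grow to the right and rows downward; lengths in m; the calibration is good to about 2 mm. A picture is of the moment at which its call begins. get_calibration takes no time and is no camera call.
- hand_in(): hands the job in, once; it reports no verdict.
Trained networks look in the newest picture that a camera, given by its name, has taken for a name from the list of things; names that differ only in an ending like _2 or _b are one class to them, and where a whole thing is asked for, a point or a joint stands for the part that bears it (a point fixed in the world has none). Each returns a list of dicts, best first, with "score" (0 to 1); they miss things now and then, are a little off and sometimes report something else, mostly with a low value. They report only what shows in the picture. A call takes as long as a camera call.
- recognise(camera, query): "extent" ([centre column, centre row, width, height] in pixels, round what is visible of it).
The state is a dict: "time_s": time; "joint_positions": joint angles; "qvel": joint speeds; "tau": joint torques, N m; "position": TCP position; "tcp_rot": TCP orientation; "force": force on the tool from outside, world axes, zero at the start; "moment": the same for the moment, N m; "opening": opening from 0.0 (shut) to 1.0 (fully open).
Only numpy, scipy, OpenCV 4.12 (cv2) and the standard library are available. Lean on these libraries where they do the work, as an engineer would, in place of code of your own. Each camera call takes 0.05 s, during which the arm holds its last target. There are 200 camera calls.

TASK

Pull the photometer's drawer all the way out by its bar handle, then grip the black knob of the vial turret inside and turn it clockwise (seen from above), feeling for the clicks, to the third stop after the parked position, never clicking on past it. The knob springs back when let go, so finish while still gripping it, held still on the third stop. Leave the other things around the photometer where they are.

Things in the scene. Friction and masses are not known exactly. Their poses are not given: they have to be found in the camera images.
- reader: bench photometer, white housing on a blue base, 260 deep (its x) x 240 wide (its y) x 130 high, fixed to the bench; origin at the centre of its underside; its front face is at x = -130 mm of its own frame and looks along its own -x, roughly towards the robot; the drawer slides out along its own -x
- drawer (a joint): how far the drawer is out, m: 0 shut, 0.140 at its end stop; starts 0 to 30 mm ajar. Slides with about 3 N of friction and stays where it is left. Grey front panel 236 wide, 12 thick, its top 115 above the bench; low side walls (top 74 above the bench) 102 either side of the middle
- drawer_handle (a point): middle of the drawer's steel bar handle: round bar 11 in diameter, 110 long, level, parallel to the drawer front (the photometer's y), its axis 95 above the bench and 40 in front of the drawer's front panel (34 clear between bar and panel), on two thin posts near its ends. Axes as the photometer's
- turret (a joint): turn of the turret knob, rad: 0 parked (at its end stop, where it starts), growing clockwise seen from above. Click stops every 24 degrees: 0.419, 0.838, third 1.257, then two more, end 2.10. A return spring (0.22 Nm parked, 0.28 Nm at the third stop) beats the clicks and turns it back to 0 when free; clicks add +-0.15 Nm, hardest a quarter step past a stop, easiest a quarter step before the next
- knob_grip (a point): on the knob's upright axis, 92 above the bench; in the photometer's frame x = -60 mm minus the drawer's opening, y = 0. Its axes turn with the knob: x runs along the grip bar (when parked, the photometer's x). Black grip bar 42 long, 14 wide, from 68 to 102 above the bench, grip it firmly (60 N or more); white mark at its front end when parked
- beam (a point): top of the orange beam block, 10 x 16, 72 above the bench, fixed in the drawer 59 from the knob's axis towards the drawer front. Under the knob turns a white disc 96 in diameter (top 66 above the bench) with five blue vial caps (top 68): cap number n faces the block at stop n, none when parked; black ticks on the deck show the stops for the knob's white mark
- tip_box: loose pipette tip box, white with yellow top, 85 x 120 x 57 high, origin under its centre; leave alone
- beaker: loose clear plastic beaker, 70 in diameter, 90 high, origin under its centre; leave alone
- microplate: loose white 96-well plate, 85 x 127 x 14 high, on the bench; origin under its centre; leave alone
- screw_cap: loose blue screw cap, 36 in diameter, 14 high, on the bench; leave alone
- reagent: loose white reagent bottle with red cap, 76 in diameter, 160 high; leave alone
- tube_rack: loose green tube rack, 70 x 160 x 35 high with tubes to 55 high; leave alone

How it is judged (in metres and radians):
On the way, in this order (a step that is already met when the one before it is completed fails the run):
1. the drawer is pulled all the way out (value of joint drawer above 0.128 m), for 0.2 s.
2. the knob is on the third stop (value of joint turret between 1.137 and 1.377 rad), for 0.3 s.
At the end, for the whole second after the job is handed in: The drawer is out to within 12 mm of its end stop, the knob is within 0.12 rad (7 degrees) of the third stop, at rest, and still held by the fingers (more than 5 N) through the last second; every loose thing is within 30 mm of where it started (all of step 2 and value of joint drawer above 0.128 m and velocity of joint turret between -0.1 and 0.1 rad/s and contact force between the fingers and turret above 5 N and distance of each of tip_box, beaker, microplate, screw_cap, reagent, tube_rack from where it was at the start of the episode below 0.03 m); the arm keeps its last pose, push and grip.
It fails at once if the knob is turned on past the third stop, over the next click (value of joint turret above 1.48 rad).
It fails at once if another thing is pushed away or knocked over (distance of any of tip_box, beaker, microplate, screw_cap, reagent, tube_rack from where it was at the start of the episode above 0.03 m or angle between any of tip_box, beaker, microplate, screw_cap, reagent, tube_rack's own z axis and vertical above 0.5 rad).
It also fails if it takes over 61 s, if anything falls off the work surface, if the arm or the gripper's body presses on something with over 40 N, if the wrist force passes 120 N, or if a joint passes its speed limit or range.

## Working session

There is one attempt and no reset: what is moved stays moved. The work goes in short steps, Python scripts to look and compute and a shell command to move; the robot and the scene stay as the last step left them, time stands still between calls to the robot, and variables do not carry over. Pictures are saved under pics/ and viewed, on a budget of 10 in all, crops included, one or two more only if the job needs it, and the job is handed in when it is done.

```bash
mkdir -p pics
python3 - <<'E'
from rig import *
import cv2
for n in("scene","top"):
    im=capture(n); cv2.imwrite(f"pics/{n}0.png",im[:,:,::-1])
    c=get_calibration(n); print(n,c)
    for q in("reader","drawer","drawer_handle","turret","beam","tip_box","beaker","microplate","screw_cap","reagent","tube_rack"):
        print(q,[(round(d["score"],2),[round(v) for v in d["extent"]]) for d in recognise(n,q)[:2]])
print(read_state())
E
```

```text
scene {'camera_matrix': array([[446.39756736,   0.        , 323.1648558 ],
       [  0.        , 446.39756736, 240.05311599],
       [  0.        ,   0.        ,   1.        ]]), 'k1': -0.1097642753666439, 'world_to_cam': array([[-0.24624549,  0.96917735,  0.00764296,  0.16442681],
       [ 0.58249137,  0.15429106, -0.79805894, -0.26094142],
       [-0.77463989, -0.19206646, -0.60253092,  1.53822887],
       [ 0.        ,  0.        ,  0.        ,  1.        ]])}
reader [(0.78, [258, 310, 177, 167])]
drawer [(0.98, [301, 257, 94, 55])]
drawer_handle [(0.96, [301, 256, 86, 60]), (0.65, [204, 256, 30, 26])]
turret []
beam [(0.82, [302, 257, 89, 58])]
tip_box [(0.6, [164, 206, 36, 63]), (0.56, [378, 337, 70, 64])]
beaker [(0.86, [205, 255, 30, 32]), (0.69, [302, 256, 89, 59])]
microplate [(0.78, [255, 201, 48, 28]), (0.24, [302, 256, 93, 58])]
screw_cap [(0.68, [471, 229, 13, 8])]
reagent [(0.64, [164, 204, 32, 59])]
tube_rack [(0.78, [544, 253, 70, 32])]
top {'camera_matrix': array([[512.3877822 ,   0.        , 317.64889453],
       [  0.        , 512.3877822 , 229.52383276],
       [ 
[... 968 characters left out ...]
  8.20887455e+01,  1.56594154e-03,
        6.76918633e+01, -1.02255267e+01]), 'qvel': array([-0.09070221,  0.06089483, -0.00658498, -0.04417522, -0.04121454,
       -0.00137699]), 'tau': array([ 1.30922162e-04, -4.40028477e+01, -1.76982433e+01,  6.33616280e-02,
        5.04237204e-02, -2.25746589e-05]), 'position': array([0.26999509, 0.5636232 , 0.23353555]), 'tcp_rot': array([[-9.01813318e-01,  4.32125833e-01, -6.92095954e-05],
       [ 4.32125837e-01,  9.01813317e-01, -5.26674185e-05],
       [ 3.96551827e-05, -7.74034337e-05, -9.99999996e-01]]), 'force': array([-0.16233044, -0.42800316, -0.57863767]), 'moment': array([ 0.04017507,  0.00422851, -0.05219387]), 'opening': 0.9988679253802432}
```

View pics/scene0.png

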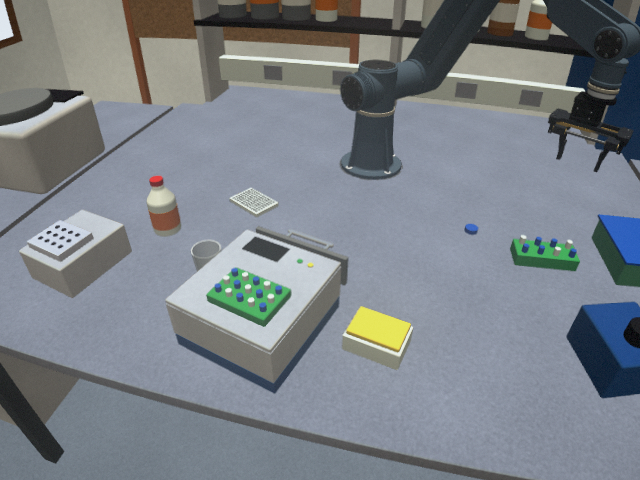

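View pics/top0.png

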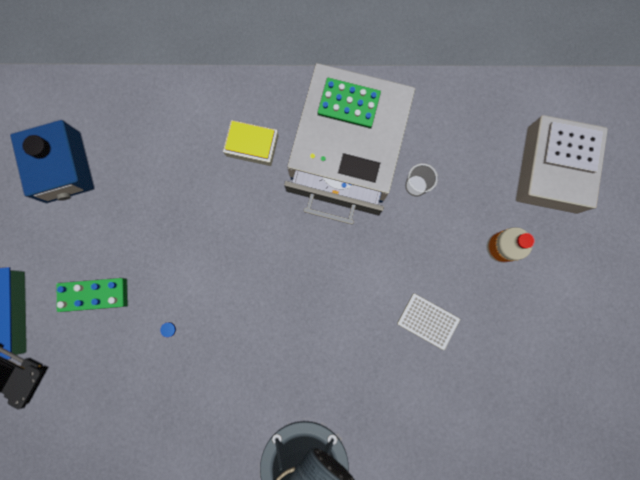

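Run:
```python
import cv2
im=cv2.imread("pics/top0.png")[55:235,270:430]
cv2.imwrite("pics/crop1.png",cv2.resize(im,None,fx=3.3,fy=3.3,interpolation=cv2.INTER_CUBIC))
```

```text
(no output)
```

View pics/crop1.png

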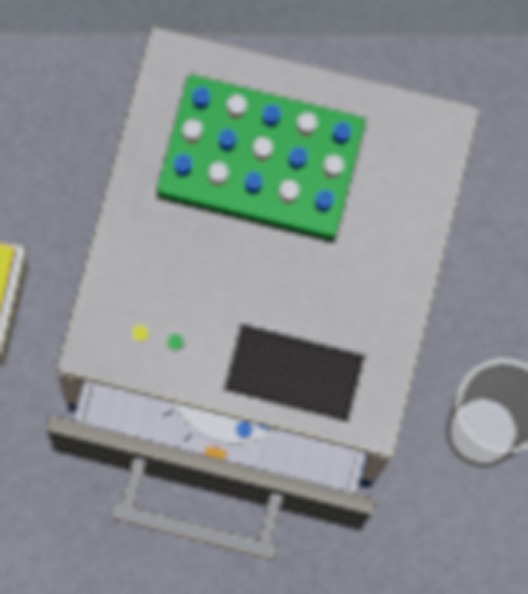

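```bash
cat > h.py <<'E'
from rig import *
import numpy as np, cv2
from scipy.optimize import least_squares
def proj(n,P):
    c=get_calibration(n);T=c["world_to_cam"]
    return cv2.projectPoints(np.array(P,float).reshape(-1,3),cv2.Rodrigues(T[:3,:3])[0],T[:3,3],c["camera_matrix"],np.array([c["k1"],0,0,0.]))[0][:,0]
def w(p,L):
    x,y,a=p[:3];L=np.atleast_2d(L);c,s=np.cos(a),np.sin(a)
    return np.c_[x+c*L[:,0]-s*L[:,1],y+s*L[:,0]+c*L[:,1],L[:,2]]
E
python3 - <<'E'
from h import *
px=np.array([[152,28],[477,107],[389,457],[61,374],[116,514],[273,551],[216,453]])/3.3+[270,55]
def L(d): return np.array([[.13,.12,.13],[.13,-.12,.13],[-.13,-.12,.13],[-.13,.12,.13],[-.182-d,.055,.095],[-.182-d,-.055,.095],[-.119-d,0,.072]])
# front panel: outer face at? handle axis offset h from front face fitted
def f(q): 
    l=L(q[3]); l[4:6,0]+=q[4]
    return (proj("top",w(q,l))-px).ravel()
r=least_squares(f,[.7,-.1,-.2,.02,0]);q=r.x
print(q,np.rad2deg(q[2]),r.fun.reshape(-1,2).round(2))
l=L(q[3]);l[4:6,0]+=q[4]
hm=w(q,(l[4]+l[5])/2)[0];print("handle mid",hm,"knob now",w(q,[-.06-q[3],0,.092]),"knob out",w(q,[-.2,0,.092]))
s=read_state();R=s["tcp_rot"];print(s["position"])
E
```

```text
[ 0.78512958 -0.10917938 -0.24700741  0.02621411 -0.00091894] -14.152481969823265 [[-0.58 -0.13]
 [ 0.54  0.16]
 [ 1.24  0.18]
 [-1.45 -0.34]
 [ 1.02 -0.18]
 [-0.78  0.25]
 [ 0.01  0.  ]]
handle mid [ 0.58234404 -0.05804566  0.095     ] knob now [[ 0.7015322  -0.08809975  0.092     ]] knob out [[ 0.59119989 -0.06027872  0.092     ]]
[0.26999509 0.5636232  0.23353555]
```

```bash
python3 -m inch '[{"gripper":42,"dx":-550,"dy":-426,"dz":40,"turn":1.37},{"gripper":42,"dx":-550,"dy":-426,"dz":40,"turn":1.37},{"gripper":42,"dx":-550,"dy":-426,"dz":40,"turn":1.37},{"gripper":42,"dx":-550,"dy":-426,"dz":40,"turn":1.37},{"gripper":42,"dx":-550,"dy":-426,"dz":40,"turn":1.37},{"gripper":42,"dx":-550,"dy":-426,"dz":40,"turn":1.37},{"gripper":42,"dx":-550,"dy":-426,"dz":40,"turn":1.37},{"gripper":42,"dx":-550,"dy":-426,"dz":40,"turn":1.37},{"gripper":42,"dx":-550,"dy":-426,"dz":40,"turn":1.37},{"gripper":42,"dx":-550,"dy":-426,"dz":40,"turn":1.37},{"gripper":42,"dx":-550,"dy":-426,"dz":40,"turn":1.37},{"gripper":42,"dx":-550,"dy":-426,"dz":40,"turn":1.37}]'
cat >> h.py <<'E'
def to(x,y,z,yaw):  # yaw of tool y axis, deg, tool down
    s=read_state();R=s["tcp_rot"];d=R.T@(np.array([x,y,z])-s["position"])*1000
    a=np.rad2deg(np.arctan2(R[1,1],R[0,1]));t=(a-yaw+180)%360-180
    print("t",s["time_s"],"pos",s["position"].round(4),"yaw",round(a,2),"open",round(s["opening"],3),"F",s["force"].round(1),"M",s["moment"].round(2),"j6",s["joint_positions"][5].round(1),"\n dxyz",d.round(1),"turn",np.deg2rad(t).round(3))
E
python3 -c "
from h import *
to(.582,-.058,.19,-14.15)"
```

```text
time_s: 2.4
position: [0.5394, 0.0262, 0.1992]
tcp_rot: [[0.244, 0.97, 0.001], [0.97, -0.244, 0.0], [0.0, 0.001, -1.0]]
force: [0.7, 0.7, -0.3]
opening: 0.419
t 2.4 pos [0.5394 0.0262 0.1992] yaw -14.12 open 0.419 F [ 0.7  0.7 -0.3] M [-0.04  0.02 -0.02] j6 5.0 
 dxyz [-71.3  61.8   9.3] turn 0.001
```

```bash
python3 -m inch '[{"dx":-35,"dy":30,"dz":4},{"dx":-71,"dy":62,"dz":9},{"dx":-71,"dy":62,"dz":9},{"dx":-71,"dy":62,"dz":9},{"dx":-71,"dy":62,"dz":9},{"dx":-71,"dy":62,"dz":9}]'
python3 - <<'E'
from h import *
to(.582,-.058,.088,-14.15)
im=capture("scene");a=im[190:340,220:400];cv2.imwrite("pics/s1.png",cv2.resize(a,None,fx=4,fy=4,interpolation=cv2.INTER_CUBIC)[:,:,::-1])
E
```

```text
t 2.4 pos [0.5394 0.0262 0.1992] yaw -14.12 open 0.419 F [ 0.7  0.7 -0.3] M [-0.04  0.02 -0.02] j6 5.0 
 dxyz [-71.3  61.7 111.3] turn 0.001invalid input
```

View pics/s1.png

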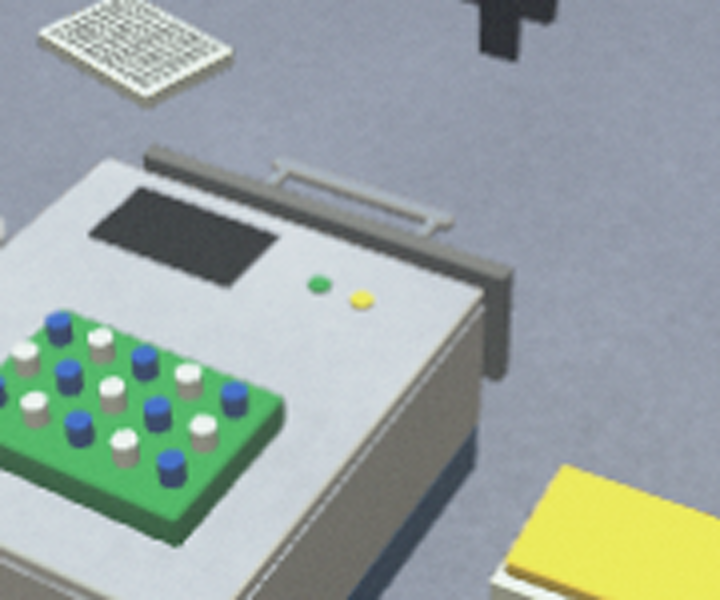

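The move was refused because its rows lacked all the keys. The picture shows the drawer handle free, with its ends at about (289,231) and (332,245) in the scene picture. I'll check that against the fit and make the move.

```bash
python3 -c "
from h import *
q=[.78513,-.10918,-.247]
print(proj('scene',w(q,[[-.2091,-.055,.095],[-.2091,.055,.095]])))"
python3 -m inch '[{"gripper":42,"dx":-35,"dy":30,"dz":4,"turn":0},{"gripper":42,"dx":-71,"dy":62,"dz":9,"turn":0},{"gripper":42,"dx":-71,"dy":62,"dz":9,"turn":0},{"gripper":42,"dx":-71,"dy":62,"dz":9,"turn":0},{"gripper":42,"dx":-71,"dy":62,"dz":9,"turn":0}]'
python3 - <<'E'
from h import *
to(.582,-.058,.088,-14.15)
im=capture("scene");a=im[190:340,220:400];cv2.imwrite("pics/s2.png",cv2.resize(a,None,fx=4,fy=4,interpolation=cv2.INTER_CUBIC)[:,:,::-1])
E
```

```text
[[288.33446891 230.57969431]
 [329.22600385 244.24242257]]
time_s: 2.95
position: [0.5805, -0.0547, 0.1899]
tcp_rot: [[0.243, 0.97, -0.001], [0.97, -0.243, 0.001], [0.0, -0.002, -1.0]]
force: [0.0, 0.2, 0.3]
opening: 0.417
t 2.95 pos [ 0.5805 -0.0547  0.1899] yaw -14.07 open 0.417 F [0.  0.2 0.3] M [-0.05  0.09 -0.02] j6 -2.3 
 dxyz [ -2.9   2.4 101.9] turn 0.001
```

View pics/s2.png

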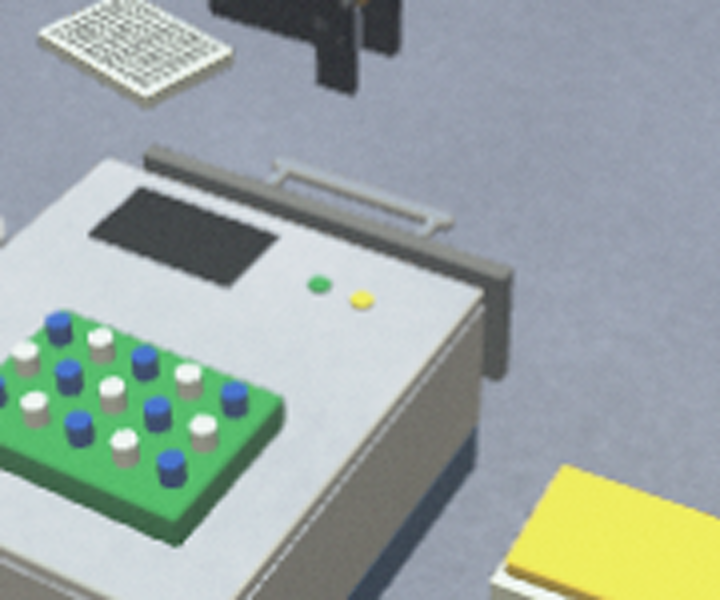

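The fit agrees with both cameras, and the open fingers hang above the handle. I'll descend and close.

```bash
python3 -m inch '[{"gripper":42,"dx":-1,"dy":1,"dz":35,"turn":0},{"gripper":42,"dx":-1,"dy":1,"dz":70,"turn":0},{"gripper":42,"dx":-1,"dy":1,"dz":100,"turn":0},{"gripper":42,"dx":-1,"dy":1,"dz":100,"turn":0},{"gripper":0,"dx":-1,"dy":1,"dz":100,"turn":0},{"gripper":0,"dx":-1,"dy":1,"dz":100,"turn":0},{"gripper":0,"dx":-1,"dy":1,"dz":100,"turn":0},{"gripper":0,"dx":-1,"dy":1,"dz":100,"turn":0},{"gripper":0,"dx":-1,"dy":1,"dz":100,"turn":0}]'
python3 -c "
from h import *
to(.582-.1103,-.058+.0278,.089,-14.15)"
```

```text
time_s: 3.9
position: [0.5831, -0.0571, 0.0915]
tcp_rot: [[0.244, 0.97, 0.003], [0.97, -0.244, -0.001], [0.0, 0.003, -1.0]]
force: [-0.5, 0.7, 5.4]
opening: 0.116
t 3.9 pos [ 0.5831 -0.0571  0.0915] yaw -14.11 open 0.116 F [-0.5  0.7  5.4] M [0.   0.1  0.01] j6 -2.4 
 dxyz [  -1.1 -114.6    2.2] turn 0.001
```

```bash
python3 -m inch '[{"gripper":0,"dx":0,"dy":-8,"dz":0,"turn":0},{"gripper":0,"dx":0,"dy":-20,"dz":0,"turn":0},{"gripper":0,"dx":0,"dy":-32,"dz":0,"turn":0},{"gripper":0,"dx":0,"dy":-44,"dz":0,"turn":0},{"gripper":0,"dx":0,"dy":-56,"dz":0,"turn":0},{"gripper":0,"dx":0,"dy":-68,"dz":0,"turn":0},{"gripper":0,"dx":0,"dy":-80,"dz":0,"turn":0},{"gripper":0,"dx":0,"dy":-90,"dz":0,"turn":0},{"gripper":0,"dx":0,"dy":-100,"dz":0,"turn":0},{"gripper":0,"dx":0,"dy":-107,"dz":0,"turn":0},{"gripper":0,"dx":0,"dy":-111,"dz":0,"turn":0},{"gripper":0,"dx":0,"dy":-111,"dz":0,"turn":0}]'
python3 -c "
from h import *
to(.582-.1103,-.058+.0278,.089,-14.15)"
```

```text
time_s: 5.1
position: [0.4749, -0.0294, 0.0914]
tcp_rot: [[0.244, 0.97, 0.003], [0.97, -0.244, 0.0], [0.001, 0.003, -1.0]]
force: [2.1, 3.8, 11.0]
opening: 0.112
t 5.1 pos [ 0.4749 -0.0294  0.0914] yaw -14.14 open 0.112 F [ 2.1  3.8 11. ] M [ 0.53 -0.31 -0.02] j6 -3.0 
 dxyz [-1.6 -2.9  2.4] turn 0.0
```

```bash
for i in 1; do python3 -m inch '[{"gripper":0,"dx":0,"dy":-2,"dz":0,"turn":0},{"gripper":0,"dx":0,"dy":-4,"dz":0,"turn":0},{"gripper":0,"dx":0,"dy":-6,"dz":0,"turn":0},{"gripper":0,"dx":0,"dy":-6,"dz":0,"turn":0},{"gripper":0,"dx":0,"dy":-6,"dz":0,"turn":0}]'; done
python3 -c "
from h import *
to(.582-.1103,-.058+.0278,.089,-14.15)"
```

```text
time_s: 5.6
position: [0.4745, -0.0293, 0.0915]
tcp_rot: [[0.245, 0.969, 0.014], [0.969, -0.245, -0.002], [0.001, 0.014, -1.0]]
force: [10.2, 4.3, 2.6]
opening: 0.113
t 5.6 pos [ 0.4745 -0.0293  0.0915] yaw -14.2 open 0.113 F [10.2  4.3  2.6] M [ 0.56 -1.58 -0.02] j6 -3.1 
 dxyz [-1.6 -2.5  2.5] turn -0.001
```

At the end stop: about 10 N and no more travel. Next I'll relax, release, rise, back off and look.

```bash
python3 -m inch '[{"gripper":0,"dx":0,"dy":5,"dz":0,"turn":0},{"gripper":42,"dx":0,"dy":5,"dz":0,"turn":0},{"gripper":42,"dx":0,"dy":5,"dz":0,"turn":0},{"gripper":42,"dx":0,"dy":5,"dz":0,"turn":0},{"gripper":42,"dx":0,"dy":5,"dz":-40,"turn":0},{"gripper":42,"dx":0,"dy":5,"dz":-85,"turn":0},{"gripper":90,"dx":0,"dy":-10,"dz":-125,"turn":-0.14},{"gripper":90,"dx":0,"dy":-45,"dz":-125,"turn":-0.28},{"gripper":90,"dx":0,"dy":-65,"dz":-125,"turn":-0.42},{"gripper":90,"dx":0,"dy":-65,"dz":-125,"turn":-0.57},{"gripper":90,"dx":0,"dy":-65,"dz":-125,"turn":-0.71}]'
python3 - <<'E'
from h import *
to(.592,-.06,.2,75.85)
im=capture("top");a=im[140:300,250:430];cv2.imwrite("pics/t3.png",cv2.resize(a,None,fx=4,fy=3.75,interpolation=cv2.INTER_CUBIC)[:,:,::-1])
im=capture("scene");cv2.imwrite("pics/s3.png",cv2.resize(im[150:300,220:400],None,fx=4,fy=4,interpolation=cv2.INTER_CUBIC)[:,:,::-1])
E
```

```text
time_s: 6.7
position: [0.4038, -0.0122, 0.2149]
tcp_rot: [[-0.453, 0.892, -0.002], [0.892, 0.453, 0.0], [0.001, -0.002, -1.0]]
force: [0.2, -0.1, -0.5]
opening: 0.793
t 6.7 pos [ 0.4038 -0.0122  0.2149] yaw 26.92 open 0.793 F [ 0.2 -0.1 -0.5] M [-0.04 -0.03  0.03] j6 -44.6 
 dxyz [-127.9  146.2   14.5] turn -0.854
```

View pics/t3.png

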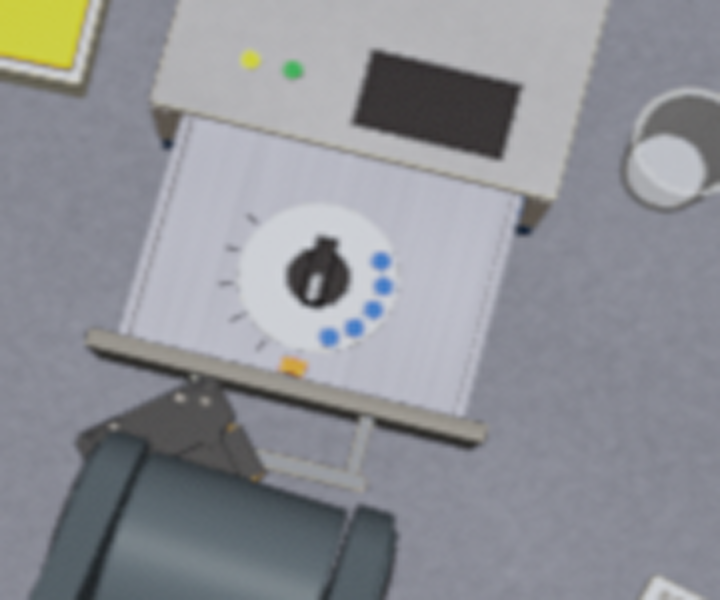

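View pics/s3.png

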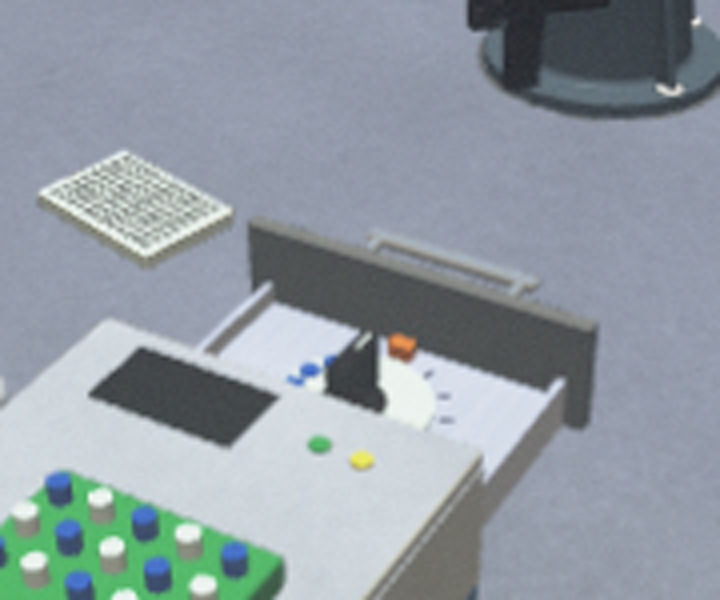

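The drawer is fully out. In the top picture the disc centre is at (329.5,214.1), the bar middle at (330.3,212) and the beam at (323,237.9). I'll refine the knob's position from these.

Run:
```python
from h import *
q=[.78513,-.10918,-.247]
for n,px,z in(("top",(329.5,214.1),.066),("top",(330.25,212.),.102),("top",(323,237.9),.072),("scene",(308,240),.102)):
    r=least_squares(lambda p:(proj(n,[[p[0],p[1],z]])-px).ravel(),[.6,-.06]);print(n,z,r.x.round(4))
print(w(q,[-.2,0,.09]),w(q,[-.259,0,.09]))
print(proj("scene",w(q,[[-.221,0,.102],[-.179,0,.102]])))
to(.592,-.06,.2,75.85)
```

```text
top 0.066 [ 0.5924 -0.0597]
top 0.102 [ 0.5916 -0.0607]
top 0.072 [ 0.5345 -0.0444]
scene 0.102 [ 0.6017 -0.0534]
[[ 0.59119995 -0.06028078  0.09      ]] [[ 0.53399058 -0.04585551  0.09      ]]
[[310.86295798 232.21911321]
 [301.72628992 241.72011066]]
t 6.8 pos [ 0.4046 -0.0125  0.2148] yaw 26.56 open 0.86 F [ 0.1 -0.7  0.4] M [-0.01  0.   -0.03] j6 -44.2 
 dxyz [-126.3  146.4   14.5] turn -0.86
```

```bash
python3 -m inch '[{"gripper":90,"dx":-30,"dy":36,"dz":4,"turn":-0.14},{"gripper":90,"dx":-60,"dy":72,"dz":8,"turn":-0.28},{"gripper":90,"dx":-90,"dy":106,"dz":12,"turn":-0.42},{"gripper":90,"dx":-126,"dy":146,"dz":15,"turn":-0.56},{"gripper":90,"dx":-126,"dy":146,"dz":15,"turn":-0.7},{"gripper":90,"dx":-126,"dy":146,"dz":15,"turn":-0.84},{"gripper":90,"dx":-126,"dy":146,"dz":15,"turn":-0.86},{"gripper":90,"dx":-126,"dy":146,"dz":15,"turn":-0.86}]'
python3 -c "
from h import *
to(.592,-.0597,.083,75.85)"
```

```text
time_s: 7.6
position: [0.5919, -0.0599, 0.1995]
tcp_rot: [[-0.969, 0.248, -0.002], [0.248, 0.969, 0.0], [0.002, 0.0, -1.0]]
force: [-0.2, -0.8, 0.1]
opening: 0.903
t 7.6 pos [ 0.5919 -0.0599  0.1995] yaw 75.62 open 0.903 F [-0.2 -0.8  0.1] M [ 0.02 -0.02  0.03] j6 -92.1 
 dxyz [ -0.2   0.2 116.5] turn -0.004
```

```bash
python3 -m inch '[{"gripper":90,"dx":0,"dy":0,"dz":35,"turn":-0.004},{"gripper":90,"dx":0,"dy":0,"dz":70,"turn":-0.004},{"gripper":80,"dx":0,"dy":0,"dz":95,"turn":-0.004},{"gripper":60,"dx":0,"dy":0,"dz":115,"turn":-0.004},{"gripper":40,"dx":0,"dy":0,"dz":115,"turn":-0.004},{"gripper":0,"dx":0,"dy":0,"dz":115,"turn":-0.004},{"gripper":0,"dx":0,"dy":0,"dz":115,"turn":-0.004},{"gripper":0,"dx":0,"dy":0,"dz":115,"turn":-0.004},{"gripper":0,"dx":0,"dy":0,"dz":115,"turn":-0.004},{"gripper":0,"dx":0,"dy":0,"dz":115,"turn":-0.004},{"gripper":0,"dx":0,"dy":0,"dz":115,"turn":-0.004},{"gripper":0,"dx":0,"dy":0,"dz":115,"turn":-0.004}]'
python3 -c "
from h import *
to(.592,-.0597,.083,75.85-24)"
```

```text
time_s: 8.8
position: [0.5939, -0.0562, 0.0858]
tcp_rot: [[-0.97, 0.244, 0.003], [0.244, 0.97, 0.006], [-0.002, 0.007, -1.0]]
force: [3.2, 11.5, 1.8]
opening: 0.158
t 8.8 pos [ 0.5939 -0.0562  0.0858] yaw 75.89 open 0.158 F [ 3.2 11.5  1.8] M [ 1.97 -0.63 -0.13] j6 -92.6 
 dxyz [ 1.  -3.8  2.8] turn 0.42
```

The grip opening of 13.7 mm fits the 14 mm bar. The knob sits about 4 mm further along tool y, so I'll recentre there and start turning in small steps.

```bash
python3 -m inch '[{"gripper":0,"dx":0,"dy":2,"dz":0,"turn":0},{"gripper":0,"dx":0,"dy":4,"dz":0,"turn":0},{"gripper":0,"dx":0,"dy":4,"dz":0,"turn":0},{"gripper":0,"dx":0,"dy":4,"dz":0,"turn":0},{"gripper":0,"dx":0,"dy":4,"dz":0,"turn":0}]'
python3 -c "
from h import *
to(.592,-.0597,.083,75.85)"
python3 -m inch '[{"gripper":0,"dx":0,"dy":0,"dz":0,"turn":0.04},{"gripper":0,"dx":0,"dy":0,"dz":0,"turn":0.08},{"gripper":0,"dx":0,"dy":0,"dz":0,"turn":0.12},{"gripper":0,"dx":0,"dy":0,"dz":0,"turn":0.12}]'
python3 -c "
from h import *
to(.592,-.0597,.083,75.85)"
```

```text
time_s: 9.3
position: [0.5939, -0.056, 0.0858]
tcp_rot: [[-0.97, 0.242, 0.001], [0.242, 0.97, 0.001], [-0.001, 0.001, -1.0]]
force: [0.6, 2.6, 4.9]
opening: 0.16
t 9.3 pos [ 0.5939 -0.056   0.0858] yaw 76.02 open 0.16 F [0.6 2.6 4.9] M [ 0.44  0.01 -0.27] j6 -92.2 
 dxyz [ 1.  -4.1  2.8] turn 0.003
time_s: 9.7
position: [0.5939, -0.056, 0.0858]
tcp_rot: [[-0.935, 0.354, 0.001], [0.354, 0.935, -0.0], [-0.001, 0.0, -1.0]]
force: [0.5, 3.5, 4.8]
opening: 0.157
t 9.7 pos [ 0.5939 -0.056   0.0858] yaw 69.27 open 0.157 F [0.5 3.5 4.8] M [ 0.51 -0.03  0.37] j6 -85.4 
 dxyz [ 0.5 -4.2  2.8] turn -0.115
```

```bash
cat > r.py <<'E'
from h import *
s=read_state();R=s["tcp_rot"];a=np.rad2deg(np.arctan2(R[1,1],R[0,1]))
print("turned",np.deg2rad(75.9-a).round(3),"Mz",s["moment"][2].round(3),"open",s["opening"].round(4),"F",s["force"].round(1),"j6",s["joint_positions"][5].round(1))
E
python3 -m inch '[{"gripper":0,"dx":0,"dy":0,"dz":0,"turn":0.04},{"gripper":0,"dx":0,"dy":0,"dz":0,"turn":0.08},{"gripper":0,"dx":0,"dy":0,"dz":0,"turn":0.1},{"gripper":0,"dx":0,"dy":0,"dz":0,"turn":0.1}]' >/dev/null; python3 r.py
python3 -m inch '[{"gripper":0,"dx":0,"dy":0,"dz":0,"turn":0.04},{"gripper":0,"dx":0,"dy":0,"dz":0,"turn":0.08},{"gripper":0,"dx":0,"dy":0,"dz":0,"turn":0.1},{"gripper":0,"dx":0,"dy":0,"dz":0,"turn":0.1}]' >/dev/null; python3 r.py
python3 -m inch '[{"gripper":0,"dx":0,"dy":0,"dz":0,"turn":0.04},{"gripper":0,"dx":0,"dy":0,"dz":0,"turn":0.08},{"gripper":0,"dx":0,"dy":0,"dz":0,"turn":0.1},{"gripper":0,"dx":0,"dy":0,"dz":0,"turn":0.1}]' >/dev/null; python3 r.py
```

```text
Traceback (most recent call last):
  File "r.py", line 3, in <module>
    print("turned",np.deg2rad(75.9-a).round(3),"Mz",s["moment"][2].round(3),"open",s["opening"].round(4),"F",s["force"].round(1),"j6",s["joint_positions"][5].round(1))
                                                                                   ^^^^^^^^^^^^^^^^^^
AttributeError: 'float' object has no attribute 'round'
Traceback (most recent call last):
  File "r.py", line 3, in <module>
    print("turned",np.deg2rad(75.9-a).round(3),"Mz",s["moment"][2].round(3),"open",s["opening"].round(4),"F",s["force"].round(1),"j6",s["joint_positions"][5].round(1))
                                                                                   ^^^^^^^^^^^^^^^^^^
AttributeError: 'float' object has no attribute 'round'
Traceback (most recent call last):
  File "r.py", line 3, in <module>
    print("turned",np.deg2rad(75.9-a).round(3),"Mz",s["moment"][2].round(3),"open",s["opening"].round(4),"F",s["force"].round(1),"j6",s["joint_positions"][5].round(1))
                                                                                   ^^^^^^^^^^^^^^^^^^
AttributeError: 'float' object has no attribute 'round'
```

```bash
sed -i 's/s\["opening"\].round(4)/round(s["opening"],4)/' r.py; python3 r.py
python3 -m inch '[{"gripper":0,"dx":0,"dy":0,"dz":0,"turn":0.04},{"gripper":0,"dx":0,"dy":0,"dz":0,"turn":0.08},{"gripper":0,"dx":0,"dy":0,"dz":0,"turn":0.1},{"gripper":0,"dx":0,"dy":0,"dz":0,"turn":0.1}]' >/dev/null; python3 r.py
python3 -m inch '[{"gripper":0,"dx":0,"dy":0,"dz":0,"turn":0.04},{"gripper":0,"dx":0,"dy":0,"dz":0,"turn":0.08},{"gripper":0,"dx":0,"dy":0,"dz":0,"turn":0.1},{"gripper":0,"dx":0,"dy":0,"dz":0,"turn":0.1}]' >/dev/null; python3 r.py
python3 -m inch '[{"gripper":0,"dx":0,"dy":0,"dz":0,"turn":0.04},{"gripper":0,"dx":0,"dy":0,"dz":0,"turn":0.08},{"gripper":0,"dx":0,"dy":0,"dz":0,"turn":0.1},{"gripper":0,"dx":0,"dy":0,"dz":0,"turn":0.1}]' >/dev/null; python3 r.py
```

```text
turned 0.416 Mz 0.16 open 0.1594 F [-0.3  1.7  5. ] j6 -68.2
turned 0.515 Mz 0.365 open 0.1561 F [0.6 3.9 4.6] j6 -62.5
turned 0.616 Mz 0.271 open 0.1546 F [0.2 3.1 6. ] j6 -56.8
turned 0.717 Mz 0.076 open 0.1585 F [-0.3  3.   5.6] j6 -51.0
```

The felt torque follows the spring-and-click model, so the knob is turning with the tool. Carrying on.

```bash
python3 -m inch '[{"gripper":0,"dx":0,"dy":0,"dz":0,"turn":0.04},{"gripper":0,"dx":0,"dy":0,"dz":0,"turn":0.08},{"gripper":0,"dx":0,"dy":0,"dz":0,"turn":0.12},{"gripper":0,"dx":0,"dy":0,"dz":0,"turn":0.12}]' >/dev/null; python3 r.py
python3 -m inch '[{"gripper":0,"dx":0,"dy":0,"dz":0,"turn":0.04},{"gripper":0,"dx":0,"dy":0,"dz":0,"turn":0.08},{"gripper":0,"dx":0,"dy":0,"dz":0,"turn":0.1},{"gripper":0,"dx":0,"dy":0,"dz":0,"turn":0.1}]' >/dev/null; python3 r.py
python3 -m inch '[{"gripper":0,"dx":0,"dy":0,"dz":0,"turn":0.04},{"gripper":0,"dx":0,"dy":0,"dz":0,"turn":0.08},{"gripper":0,"dx":0,"dy":0,"dz":0,"turn":0.1},{"gripper":0,"dx":0,"dy":0,"dz":0,"turn":0.1}]' >/dev/null; python3 r.py
python3 -m inch '[{"gripper":0,"dx":0,"dy":0,"dz":0,"turn":0.04},{"gripper":0,"dx":0,"dy":0,"dz":0,"turn":0.08},{"gripper":0,"dx":0,"dy":0,"dz":0,"turn":0.1},{"gripper":0,"dx":0,"dy":0,"dz":0,"turn":0.1}]' >/dev/null; python3 r.py
```

```text
turned 0.836 Mz 0.231 open 0.1579 F [-0.1  2.4  4.8] j6 -44.1
turned 0.935 Mz 0.387 open 0.1589 F [-0.5  2.1  5.4] j6 -38.4
turned 1.036 Mz 0.323 open 0.1559 F [-0.1  2.9  6.1] j6 -32.7
turned 1.136 Mz 0.107 open 0.1585 F [-0.   2.6  5.5] j6 -26.9
```

```bash
python3 -m inch '[{"gripper":0,"dx":0,"dy":0,"dz":0,"turn":0.04},{"gripper":0,"dx":0,"dy":0,"dz":0,"turn":0.08},{"gripper":0,"dx":0,"dy":0,"dz":0,"turn":0.12},{"gripper":0,"dx":0,"dy":0,"dz":0,"turn":0.12},{"gripper":0,"dx":0,"dy":0,"dz":0,"turn":0.12},{"gripper":0,"dx":0,"dy":0,"dz":0,"turn":0.12},{"gripper":0,"dx":0,"dy":0,"dz":0,"turn":0.12},{"gripper":0,"dx":0,"dy":0,"dz":0,"turn":0.12}]'
python3 r.py
python3 - <<'E'
from h import *
cv2.imwrite("pics/t4.png",cv2.resize(capture("top")[140:300,250:430],None,fx=4,fy=3.75,interpolation=cv2.INTER_CUBIC)[:,:,::-1])
cv2.imwrite("pics/s4.png",cv2.resize(capture("scene")[170:300,240:400],None,fx=4.5,fy=4.5,interpolation=cv2.INTER_CUBIC)[:,:,::-1])
E
python3 r.py
```

```text
time_s: 14.5
position: [0.5939, -0.0561, 0.0858]
tcp_rot: [[-0.069, 0.998, 0.001], [0.998, 0.069, -0.0], [-0.0, 0.001, -1.0]]
force: [-0.0, 2.5, 5.3]
opening: 0.152
turned 1.255 Mz 0.263 open 0.1524 F [-0.   2.5  5.3] j6 -20.1
turned 1.255 Mz 0.216 open 0.1568 F [-0.4  2.7  5.8] j6 -20.1
```

View pics/s4.png

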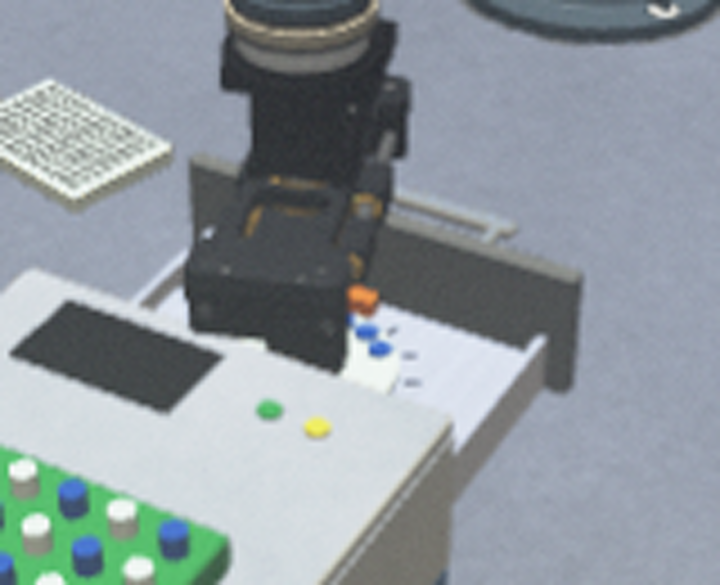

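View pics/t4.png

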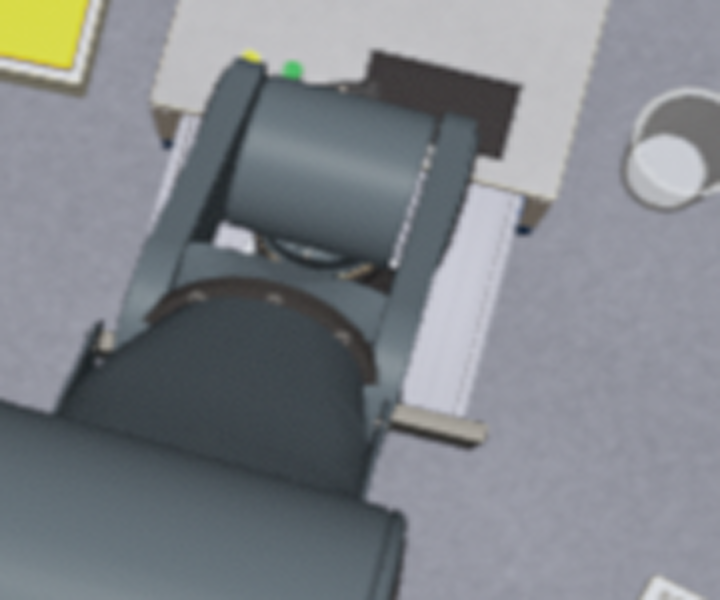

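The scene picture shows two caps past the orange block, at (321.3,243.6) and (324.4,247.3), with a third just at it. As a quick check, I'll compute the turn angle from those two caps.

```bash
python3 - <<'E'
from h import *
def xy(px,z): return least_squares(lambda p:(proj("scene",[[p[0],p[1],z]])-px).ravel(),[.6,-.06]).x
b=xy((240+363/4.5,170+293/4.5),.072)  # beam top, same-picture reference
d=np.array([np.cos(-.247),np.sin(-.247)]);k=b+.059*d
print("beam",b,"knob",k)
for px in((321.3,243.6),(324.4,247.3)):
    v=xy(px,.068)-k; f=-v@d; l=v@np.array([-d[1],d[0]]);print("r",np.hypot(f,l),"deg past beam",np.rad2deg(np.arctan2(l,f)))
E
python3 r.py
```

```text
beam [ 0.5366008  -0.04016217] knob [ 0.59381017 -0.05458744]
r 0.037695163472822625 deg past beam 23.649350587918928
r 0.038151729139020936 deg past beam 48.11895102297918
turned 1.255 Mz 0.216 open 0.1568 F [-0.4  2.7  5.8] j6 -20.1
```

Caps 2 and 1 are 23.6° and 48.1° past the beam (24° and 48° expected), so cap 3 faces it. Handing in.

```bash
python3 -c "
from rig import *
print(hand_in())"; python3 r.py
```

```text
the job is handed in; nothing more can be done
None
the job is handed in; nothing more can be done
```

I pulled the drawer out by its bar handle until it hit the end stop, then gripped the turret knob and turned it clockwise to the third stop. I handed in at about 15 s while still gripping it; the hand-in gave no verdict.

**Last checks:**
- **Drawer:** at the end stop the pull rose to about 10 N with no more travel, and the later pictures show it still out.
- **Turn angle:** the tool had turned 1.255 rad (third stop 1.257) and held still. The torque followed the spring-and-click pattern through three clicks and read 0.22–0.26 Nm at the end, slightly under the expected 0.28 Nm.
- **Caps in the scene picture:** caps 1 and 2 sit 48.1° and 23.6° past the orange beam block (48° and 24° expected), so cap 3 faces it.
- **Grip:** the fingers stayed about 13.6 mm apart on the 14 mm bar, with no sign of slipping. The gripper's force is fixed at 30 N here, below the 60 N you advised.
- **Loose things:** I didn't re-measure them at the end. The arm felt no unexpected contact, and the beaker, tip box and microplate look unmoved where they show in the last pictures.

**Disagreements:** the camera fit put the knob about 4 mm off sideways. I noticed when the grip closed and recentred before turning. One move was refused for missing values and sent again; nothing moved in between.

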